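Lay out the tank-cleaning kit

TASK

Lay out the tank-cleaning kit on the rubber mat: stand the dropper bottle on the ring in the middle of the mat, lay the T-shaped algae scraper along the moulded line to its left and the steel tweezer along the line to its right, both centred on their lines with the scraper's head and the tweezer's tips pointing away from the robot, so that the bottle stands between them. Stand the round tin on top of the square closed bin, in the middle of its lid. Keep the bottle and the tin upright all the while, and leave the sponge block, the round tub, the glass magnet and the glass jar where they are.

Things in the scene. Friction and masses are not known exactly. Their poses are not given: they have to be found in the camera images.
- scraper: Algae scraper of plastic with a steel edge, lying flat, T-shaped, 140 mm long. Loose, 60 g. Origin: underside, middle of its length, on the handle's centre line. +x runs along the handle towards the head, z up. Handle 18 mm wide and 14 mm high, from x = -70 to +47 mm; head 52 mm wide (along y) and 12 mm high, from x = +47 to +70 mm. Grasp it across the handle at the origin.
- tweezer: Stainless tweezer, lying flat on its edge, 150 mm long, 10 mm high, rigid (the arms do not spring). Loose, 40 g. Origin: underside, middle of its length. +x runs towards the tips, z up. Two arms, 12 to 19 mm apart over the outsides (about 18 mm at the origin), joined at the back end x = -75 mm, meeting at the tips x = +75 mm. Grasp it across both arms at the origin.
- bottle: Clear round dropper bottle standing upright. Loose, 45 g. Origin: centre of its underside, z up. Body 32 mm diameter, straight up to 46 mm; white cap 22 mm diameter from 56 to 70 mm; dropper tip up to 82 mm. Any yaw will do.
- tin: Round metal food tin standing upright, 38 mm high. Loose, 90 g. Origin: centre of its underside, z up. Body 52 mm diameter up to 26 mm, lid 56 mm diameter from 26 to 38 mm. Any yaw will do.
- mat: Dark rubber mat, fixed, 170 (its x) by 190 mm (its y), top 3 mm above the floor. Origin: centre of its underside. +x points away from the robot, +y to the robot's left (turned up to 0.3 rad). On top, flush: a grey ring of 44 mm diameter in the middle and two grey lines 150 mm long, parallel to x and centred at x = 0, the left one at y = +60 mm, the right one at y = -60 mm.
- bin: Square closed white bin with a flat lid, fixed. Origin: centre of its underside, z up. Lid 116 by 116 mm, its surface 58 mm above the origin, with a rim 5 mm wide and 3 mm high all round its edge. Grey clips on two sides. The only square bin on the floor in front of the robot.
- sponge: Dark filter sponge block, 75 x 45 x 30 mm high, loose bystander among the kit, to be left alone. Origin: centre of its underside.
- tub: Round white lidded tub, 90 mm diameter, 45 mm high, loose bystander, to be left alone. Origin: centre of its underside.
- magnet: Black glass-cleaning magnet with a grey grip bar, 75 x 42 x 38 mm high, loose bystander, to be left alone. Origin: centre of its underside.
- jar: Brown glass jar with black lid, 70 mm diameter, 78 mm high, loose bystander, to be left alone. Origin: centre of its underside.
Things that resemble listed ones, but are neither listed nor needed, are in the scene too. What is shaped like the bottle but pink is not meant.

How it is judged:
At the end, for the whole second after the job is handed in: Bottle upright on the mat within 12 mm of its middle; scraper on the left line and tweezer on the right one, flat, within 13 mm sideways, 20 mm lengthwise, 0.17 rad, pointing away; tin upright within 13 mm of the middle of the bin lid; all released, at rest (y of scraper in the frame of mat between 0.047 and 0.073 m and x of scraper in the frame of mat between -0.02 and 0.02 m and z of scraper in the frame of mat between -0.002 and 0.008 m and angle between the x axis of each of scraper, tweezer and the x axis of mat, either way round below 0.17 rad and angle between each of scraper, tweezer, bottle, tin's own z axis and vertical below 0.12 rad and y of mat in the frame of scraper below -0.03 m and y of tweezer in the frame of mat between -0.073 and -0.047 m and x of tweezer in the frame of mat between -0.02 and 0.02 m and z of tweezer in the frame of mat between -0.002 and 0.008 m and y of mat in the frame of tweezer above 0.03 m and horizontal distance between bottle and mat below 0.012 m and z of bottle in the frame of mat between -0.001 and 0.008 m and horizontal distance between tin and bin below 0.013 m and z of tin in the frame of bin between 0.054 and 0.063 m and linear speed of each of scraper, tweezer, bottle, tin below 0.02 m/s and angular speed of each of scraper, tweezer, bottle, tin below 0.2 rad/s); the robot touches nothing.
It fails at once if a bystander (sponge block, tub, magnet or jar) is moved by more than 20 mm (distance of any of sponge, tub, magnet, jar from where it was at the start of the episode above 0.02 m).
It fails at once if the bottle or the tin is tipped by more than 0.6 rad (angle between any of bottle, tin's own z axis and vertical above 0.6 rad).
It also fails if it takes over 112 s, if anything falls off the work surface, if the arm or the gripper's body presses on something with over 40 N, if the wrist force passes 120 N, or if a joint passes its speed limit or range.

ROBOT

A 7-joint arm with a two-finger parallel gripper is mounted at the origin on the work surface. World frame = base frame: x ahead of the robot, y to its left, z up, the work surface at z = 0. Lengths are in m, angles in rad, forces in N, time in s.
With the tool pointing down it reaches from about 0.425 to 0.925 m from the base axis. Payload 6.8 kg.
Tool frame: the origin (TCP) lies on the centre line of the jaws, within the pads' length; the fingertips stand bot.tip_reach ahead of it and the grasp point (between the pads) lies 3 mm ahead of it (bot.tip_reach is the distance from the TCP to the fingertips, in m); z points along the fingers, y is the line along which they close (so a half turn about z gives the same grasp; the last joint's range is limited). The gripper opens to 85 mm and grips with 20 to 120 N. Pads are 22 mm wide; open, the fingers measure 114 mm over their backs; the gripper's body (76 mm by 85 mm) begins 54 mm behind the grasp point. The pads swing forward as they close: fully open they stand 13 mm farther back than shut.
Start: joints at [1.177, 0.477, 0.022, 1.555, -0.011, 1.109, -0.083], TCP at [0.19, -0.648, 0.253] pointing down, gripper open.
Joint ranges: [-2.96, 2.96], [-0.34, 2.1], [-1.41, 1.46], [0.24, 2.44], [-1.37, 4.51], [0.17, 1.92], [-2.96, 2.96]. Speed limits (rad/s): [2.39, 2.39, 3.14, 3.14, 3.14, 3.14, 3.14].

INTERFACE

Orientations are given as a unit quaternion [w, x, y, z].
In Python, from station import bot gives the robot as it stands.
- The arm moves only by the tool jog_arm, never from a script. Its argument "deltas" is a list of rows, each a list of 7 numbers: the shift along the world's x, y, z in m, then the turn, a rotation vector about the world's x, y, z in rad, then the opening, from 0 (shut) to 1 (fully open). In form: [[x, y, z, rx, ry, rz, grip], ...]. A call has 1 to 10 rows; each row shifts and turns the commanded pose from where the row before left it; what a row does not reach is not made up. A row lasts 1/10 s, in which the tool goes at most 50 mm and 8.59 degrees, less where a joint would pass 70% of its speed; a pose out of reach is approached as far as the arm can. A call with a gripper value outside its range is refused whole. The fingers move at their own pace and stop on an object; "newtons" is the grip in N (left out, the last holds). Time passes only in rows, so rows that do not move let the fingers close. It gives the time, the measured TCP pose, the force, the opening and the grip force at its end, in the units of the state.
- bot.get_obs(): the state, without advancing time (a new reading comes with each control period).
- bot.read_camera(name): name is "scene" or "top"; returns a dict with "img" (384x512x3 uint8, red, green, blue), "K" (3x3 intrinsics, pixels), "eye" and "attitude" of the camera in the world. Camera axes: x right, y down, z forward; pixel columns grow to the right and rows downward; lengths in m; the calibration is good to about 2 mm. A picture is of the moment at which its call begins. There is no depth.
- bot.hand_in(): hands the job in; it is judged then, once.
The state is a dict: "t": time; "q": joint angles; "joint_vel": joint speeds; "joint_torque": joint torques, N m; "eef_pos": TCP position; "tool_rot": TCP orientation; "contact_force": force on the tool from outside, world axes, zero at the start; "torque": the same for the moment, N m; "gripper_width": opening from 0.0 (shut) to 1.0 (fully open); "grasp_force": force on a finger pad.
Only numpy, scipy, OpenCV 4.12 (cv2) and the standard library are available. Lean on these libraries where they do the work, as an engineer would, in place of code of your own. Each camera call takes 0.05 s, during which the arm holds its last target. There are 200 camera calls.

## Working session

There is one attempt and no reset: what is moved stays moved. The work goes in short steps, Python scripts to look and compute and a tool call to move; the robot and the scene stay as the last step left them, time stands still between calls to the robot, and variables do not carry over. Pictures are saved under pics/ and viewed, at most 14 in all, crops included, and the job is handed in when it is done.

Besides the shell and the picture viewer there is one more tool, called after "Emit:" in YAML: its name, and indented under it one key for each argument. jog_arm: Moves the arm, as the interface text tells. Its arguments: {"type":"object","properties":{"deltas":{"type":"array"},"newtons":{"type":"number"}},"required":["deltas"]}

```bash
mkdir -p pics
cat > h.py <<'E'
import numpy as np,cv2
from scipy.spatial.transform import Rotation as R
from station import bot
def cam(n):
    c=bot.read_camera(n); c['img']=np.array(c['img']); return c
def rot(c):
    a=np.array(c['attitude'],float)
    return a if a.shape==(3,3) else R.from_quat(a[[1,2,3,0]]).as_matrix()
def ray(c,u,v,z):
    d=rot(c)@np.linalg.inv(np.array(c['K']))@np.array([u,v,1.]); e=np.array(c['eye'])
    return e+d*(z-e[2])/d[2]
def save(im,n,s=1):
    cv2.imwrite('pics/'+n,cv2.resize(cv2.cvtColor(im,cv2.COLOR_RGB2BGR),None,fx=s,fy=s,interpolation=cv2.INTER_CUBIC))
E
python3 - <<'E'
from h import *
for n in('top','scene'):
    c=cam(n); save(c['img'],n+'0.png',1.56); print(n,c['K'],c['eye'],c['attitude'])
    for p in[(0,0),(511,0),(0,383),(511,383)]: print(p,ray(c,*p,0).round(3))
print(bot.tip_reach,bot.get_obs())
E
```

```text
top [[350.6950888    0.         257.54035938]
 [  0.         350.6950888  193.38549231]
 [  0.           0.           1.        ]] [0.40487529 0.04449532 1.08828398] [ 0.05607714 -0.6968587   0.7114294  -0.0714949 ]
(0, 0) [1.299 0.892 0.   ]
(511, 0) [ 1.287 -0.902  0.   ]
(0, 383) [0.071 0.76  0.   ]
(511, 383) [ 0.029 -0.707  0.   ]
scene [[367.38231236   0.         257.82909196]
 [  0.         367.38231236 191.21818524]
 [  0.           0.           1.        ]] [1.25753749 0.66825311 0.86171905] [-0.15581749  0.34698038  0.84482038 -0.37630315]
(0, 0) [ 0.435 -3.203  0.   ]
(511, 0) [-2.621 -0.228  0.   ]
(0, 383) [1.436 0.039 0.   ]
(511, 383) [0.629 0.836 0.   ]
0.022 {'t': 0.1, 'q': array([ 1.17691413,  0.47770672,  0.02231832,  1.55633148, -0.01151798,
        1.10928438, -0.08306814]), 'joint_vel': array([ 0.00125343, -0.00126393, -0.00141568, -0.00336626,  0.00090342,
       -0.00046475,  0.00075105]), 'joint_torque': array([ 4.17096686e-03, -5.97762823e+01,  1.61347635e+00, -2.81958854e+01,
        1.27774570e-02,  4.97125482e-03,  1.44428947e-05]), 'eef_pos': array([ 0.19016359, -0.64715483,  0.25243852]), 'tool_rot': array([-7.85620191e-04,  9.89803429e-01,  1.42437810e-01, -1.57718035e-04]), 'contact_force': array([0.32214808, 0.68202691, 0.30776064]), 'torque': array([-0.11378197,  0.00386371, -0.04302877]), 'grasp_force': 0.0, 'gripper_width': 0.9987313215784414}
```

View pics/top0.png

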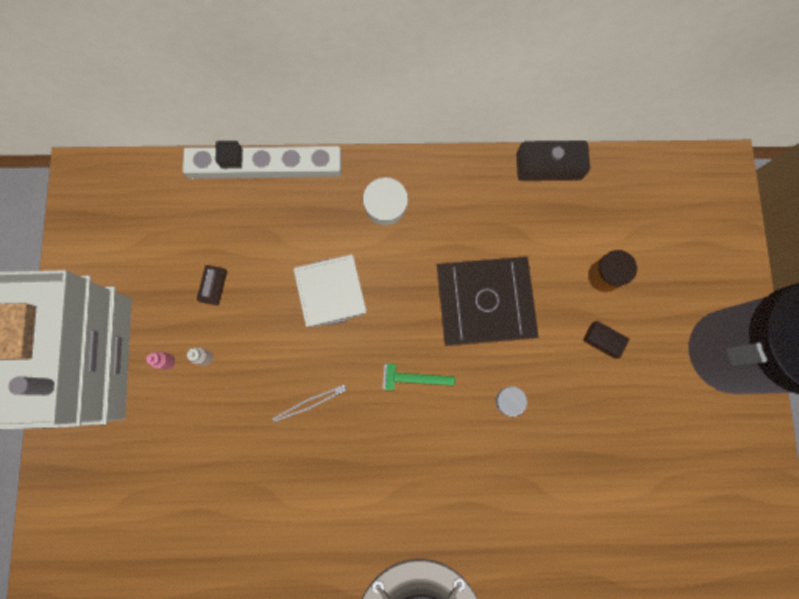

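View pics/scene0.png

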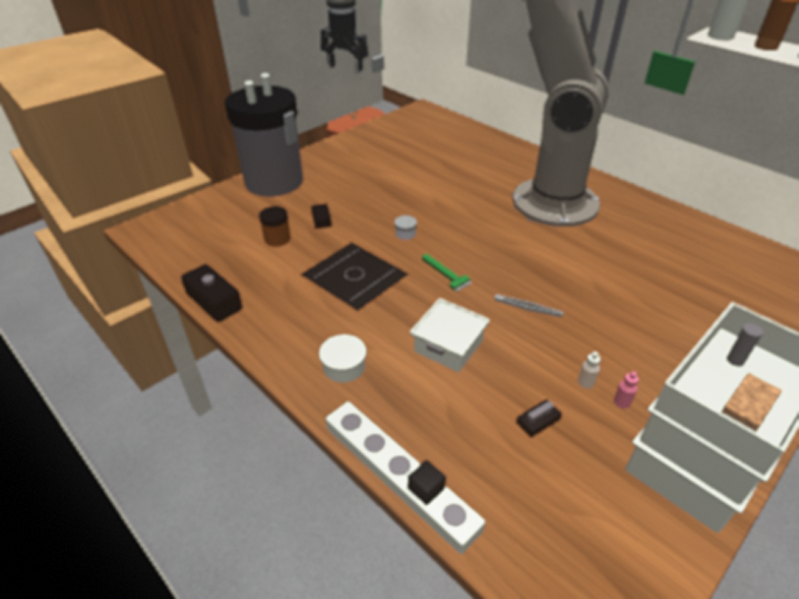

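The top view shows, in 800-px coordinates:

- **Bottles:** two candidates, pale (199,355) and pink (158,360). The pale one is meant, because pink is excluded.
- **Square bin:** the white one at (330,290). The stacked boxes at the left are not square and closed.
- **Tin:** (512,401).
- **Scraper:** (420,378), head to the left.
- **Tweezer:** (310,403).
- **Mat:** (487,300).

Next I take an enlarged crop to confirm, and measure.

Run:
```python
from h import *
c=cam('top'); im=c['img']; hsv=cv2.cvtColor(im,cv2.COLOR_RGB2HSV)
save(im[205:285,85:300],'crop1.png',3.7)
H,S,V=cv2.split(hsv)
def big(mask,box,k=0):
    x0,y0,x1,y1=box; m=np.zeros(mask.shape,np.uint8); m[y0:y1,x0:x1]=(mask[y0:y1,x0:x1]*255).astype(np.uint8)
    if k: m=cv2.morphologyEx(m,cv2.MORPH_CLOSE,np.ones((k,k)))
    cs,_=cv2.findContours(m,cv2.RETR_EXTERNAL,cv2.CHAIN_APPROX_NONE)
    return max(cs,key=cv2.contourArea)
def rep(n,ct,z):
    P=np.array([ray(c,u,v,z)[:2] for u,v in ct[:,0]]).astype(np.float32)
    r=cv2.minAreaRect(P); cc,rad=cv2.minEnclosingCircle(P)
    print(n,'pxbox',cv2.boundingRect(ct),'rect c',np.round(r[0],4),'size',np.round(r[1],4),'ang',round(np.radians(r[2]),3),'circ',np.round(cc,4),round(rad,4)); return P,r
grey=(S<70)
P,r=rep('scraper',big((H>45)&(H<85)&(S>90),(235,225,300,255)),.013)
P,r=rep('tweezer',big(S<110,(170,240,225,275),3),.01)
rep('tin',big(S<80,(310,240,345,275)),.038)
rep('bottle',big(S<90,(118,218,140,238)),.06)
rep('pink',big((H>150)&(S>60),(90,220,115,240)),.06)
rep('bin',big((S<60)&(V>150),(180,155,240,212)),.061)
rep('mat',big((V<70),(270,155,350,225)),.003)
# mat ring & lines
m=((V>75)&(S<60)).astype(np.uint8)*255; q=np.zeros_like(m); q[168:218,284:340]=m[168:218,284:340]
cs,_=cv2.findContours(q,cv2.RETR_EXTERNAL,cv2.CHAIN_APPROX_NONE)
for k in cs:
    if len(k)>15: rep('matmark',k,.003)
```

```text
scraper pxbox (247, 233, 45, 17) rect c [ 0.4532 -0.0129] size [0.1339 0.0483] ang 1.549 circ [ 0.4495 -0.0114] 0.0686
tweezer pxbox (174, 246, 48, 25) rect c [0.4064 0.2025] size [0.0202 0.1525] ang 0.441 circ [0.4087 0.2036] 0.0764
tin pxbox (318, 248, 20, 19) rect c [ 0.4014 -0.1834] size [0.057  0.0524] ang 1.548 circ [ 0.4009 -0.1832] 0.0296
bottle pxbox (120, 223, 16, 11) rect c [0.4974 0.4002] size [0.0444 0.029 ] ang 1.55 circ [0.4974 0.4002] 0.024
pink pxbox (94, 226, 18, 10) rect c [0.4916 0.4719] size [0.05  0.026] ang 1.55 circ [0.4916 0.4719] 0.0261
bin pxbox (189, 163, 46, 46) rect c [0.6189 0.1585] size [0.1192 0.1169] ang 0.219 circ [0.6191 0.1582] 0.0804
mat pxbox (281, 165, 63, 56) rect c [ 0.604  -0.1528] size [0.1639 0.185 ] ang 0.063 circ [ 0.6034 -0.1523] 0.1206
matmark pxbox (304, 185, 16, 15) rect c [ 0.6042 -0.1522] size [0.0479 0.045 ] ang 1.552 circ [ 0.6041 -0.1532] 0.0251
matmark pxbox (290, 171, 7, 47) rect c [ 0.5997 -0.0933] size [0.1482 0.0067] ang 0.068 circ [ 0.5997 -0.0932] 0.0742
matmark pxbox (327, 168, 8, 46) rect c [ 0.6087 -0.2131] size [0.1459 0.0061] ang 0.066 circ [ 0.6086 -0.2125] 0.0731
```

View pics/crop1.png

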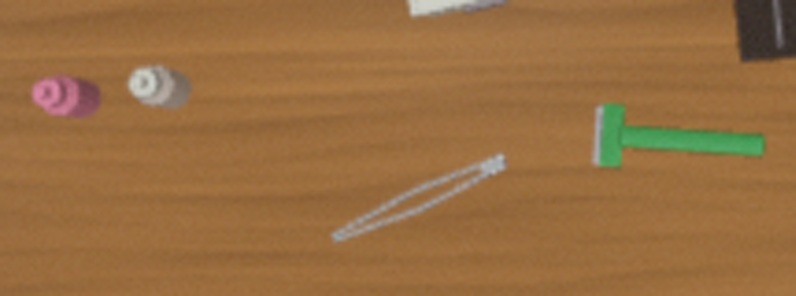

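The crop confirms the pale bottle at crop (150,84), next to the pink one at (55,93). The tweezer's tips are at the left end (333,237) and its joined back is at (500,163). The scraper head is at the left (610,135). I refine the grasp points using the handle axis and the round tops.

Run:
```python
from h import *
c=cam('top'); s=cam('scene'); im=c['img']; H,S,V=cv2.split(cv2.cvtColor(im,cv2.COLOR_RGB2HSV))
g=((H>45)&(H<85)&(S>90)); v,u=np.nonzero(g[225:255,235:300]); v+=225;u+=235
k=u>256
P=np.array([ray(c,a,b,.014)[:2] for a,b in zip(u[k],v[k])],np.float32)
l=cv2.fitLine(P,cv2.DIST_L2,0,.01,.01).ravel(); d=l[:2]*np.sign(l[1]); t=(P-l[2:])@d
# tail end at min t
o=l[2:]+d*(t.min()-.0012+.07); print('scraper yaw',np.arctan2(d[1],d[0]),'origin',o)
# bottle: two-view triangulate cap
for n,px in(('tip',(125.5,227.7)),): print('bottle top cam tip z.082',ray(c,*px,.082),'z.07',ray(c,*px,.07))
print('scene bottle tip z.082',ray(s,595/1.5625,354/1.5625,.082),'base',ray(s,589/1.5625,384/1.5625,.0))
Hs,Ss,Vs=cv2.split(cv2.cvtColor(s['img'],cv2.COLOR_RGB2HSV))
m=(S<80)&(V>60); v,u=np.nonzero(m[240:275,310:345]); print('tin top mask',ray(c,u.mean()+310,v.mean()+240,.034))
print('tin scene top',ray(s,405/1.5625,221.5/1.5625,.038),'canister base',ray(s,174,115,0))
for n,(a,b) in dict(jar=(617,268),sponge=(606,340)).items(): print(n,ray(c,a/1.5625,b/1.5625,.04))
```

```text
scraper yaw 1.4838527 origin [ 0.44900084 -0.01096556]
bottle top cam tip z.082 [0.49633413 0.39827865 0.082     ] z.07 [0.49742479 0.40249754 0.07      ]
scene bottle tip z.082 [0.50094122 0.40830202 0.082     ] base [0.4985605  0.41473836 0.        ]
tin top mask [ 0.40140447 -0.18438856  0.034     ]
tin scene top [ 0.40172552 -0.1860156   0.038     ] canister base [ 0.48765533 -0.65012951  0.        ]
jar [ 0.6569733  -0.40783136  0.04      ]
sponge [ 0.51428138 -0.37297041  0.04      ]
```

Emit:
jog_arm:
  deltas:
    - [0,0.045,0,0,0,0.14,1]
    - [0,0.045,0,0,0,0.14,1]
    - [0.02,0.045,0,0,0,0.14,1]
    - [0.03,0.04,0,0,0,0.14,1]
    - [0.03,0.04,0,0,0,0.14,1]
    - [0.03,0.04,0,0,0,0.14,1]
    - [0.03,0.04,0,0,0,0.14,1]
    - [0.03,0.04,0,0,0,0.14,1]
    - [0.02,0.04,0,0,0,0.14,1]
    - [0.02,0.04,-0.02,0,0,0.02,1]

```text
t: 1.25
eef_pos: [0.4027, -0.2316, 0.2353]
tool_rot: [0.003, 0.707, 0.707, 0.001]
contact_force: [2.0, -1.2, -0.7]
gripper_width: 0.999
grasp_force: 0.0
```

Emit:
jog_arm:
  deltas:
    - [0.001,0.04,-0.02,0,0,0,1]
    - [0,0.008,-0.045,0,0,0,1]
    - [0,0,-0.045,0,0,0,1]
    - [0,0,-0.04,0,0,0,1]
    - [0,0,-0.03,0,0,0,1]
    - [0,0,-0.018,0,0,0,1]
    - [0,0,0,0,0,0,1]
    - [0,0,0,0,0,0,1]

```text
t: 2.05
eef_pos: [0.4015, -0.1846, 0.0356]
tool_rot: [-0.0, 0.709, 0.705, -0.0]
contact_force: [0.7, 0.2, -0.3]
gripper_width: 1.001
grasp_force: 0.0
```

Emit:
jog_arm:
  deltas:
    - [0,0,0,0,0,0,0.5]
    - [0,0,0,0,0,0,0.5]
    - [0,0,0,0,0,0,0.5]
    - [0,0,0,0,0,0,0.5]
    - [0,0,0,0,0,0,0.5]
    - [0,0,0,0,0,0,0.5]
  newtons: 30

```text
t: 2.65
eef_pos: [0.402, -0.1851, 0.0366]
tool_rot: [0.001, 0.709, 0.705, 0.0]
contact_force: [-1.0, 0.4, 8.9]
gripper_width: 0.645
grasp_force: 29.9
```

Emit:
jog_arm:
  deltas:
    - [0,0,0.02,0,0,0,0.5]
    - [0,0,0.04,0,0,0,0.5]
    - [0.015,0.025,0.04,0,0,0,0.5]
    - [0.025,0.04,0.01,0,0,0,0.5]
    - [0.025,0.04,0,0,0,0,0.5]
    - [0.025,0.04,0,0,0,0,0.5]
    - [0.025,0.04,0,0,0,0,0.5]
    - [0.025,0.04,0,0,0,0,0.5]
    - [0.025,0.04,0,0,0,0,0.5]
    - [0.025,0.04,0,0,0,0,0.5]

```text
t: 3.65
eef_pos: [0.5921, 0.1217, 0.1459]
tool_rot: [0.0, 0.709, 0.705, 0.0]
contact_force: [0.7, -0.4, -1.3]
gripper_width: 0.642
grasp_force: 32.7
```

Emit:
jog_arm:
  deltas:
    - [0.018,0.025,0,0,0,0,0.5]
    - [0.01,0.014,0,0,0,0,0.5]
    - [0,0,0,0,0,0,0.5]
    - [0,0,0,0,0,0,0.5]
    - [0,0,0,0,0,0,0.5]

```text
t: 4.15
eef_pos: [0.6188, 0.1575, 0.1453]
tool_rot: [0.0, 0.709, 0.705, -0.001]
contact_force: [-0.5, 0.1, -0.5]
gripper_width: 0.641
grasp_force: 32.6
```

Run:
```python
from h import *
s=cam('scene'); save(s['img'][120:250,190:330],'tinair.png',4); print(bot.get_obs()['eef_pos'])
```

```text
[0.61885198 0.15754143 0.14536814]
```

View pics/tinair.png

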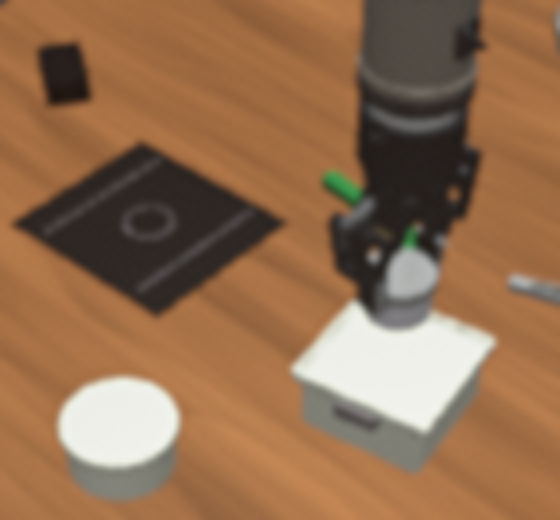

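The tin is held upright above the lid at crop (405,290), so I lower it.

Emit:
jog_arm:
  deltas:
    - [0.001,0.001,-0.03,0,0,0,0.5]
    - [0,0,-0.012,0,0,0,0.5]
    - [0,0,-0.005,0,0,0,0.5]
    - [0,0,-0.003,0,0,0,0.5]
    - [0,0,0,0,0,0,0.5]
    - [0,0,0,0,0,0,0.5]

```text
t: 4.8
eef_pos: [0.6208, 0.1605, 0.0961]
tool_rot: [0.0, 0.709, 0.705, 0.001]
contact_force: [-0.1, -0.3, -0.0]
gripper_width: 0.64
grasp_force: 32.6
```

Emit:
jog_arm:
  deltas:
    - [0,0,-0.002,0,0,0,0.5]
    - [0,0,0,0,0,0,0.5]
    - [0,0,0,0,0,0,0.75]
    - [0,0,0,0,0,0,1]
    - [0,0,0,0,0,0,1]
    - [0,0,0,0,0,0,1]
    - [0,0,0.03,0,0,0,1]
    - [0,0,0.04,0,0,0,1]
    - [-0.02,-0.03,0.03,0,0,0,1]
    - [-0.025,-0.04,0,0,0,0,1]

```text
t: 5.8
eef_pos: [0.5779, 0.0934, 0.198]
tool_rot: [0.002, 0.707, 0.707, 0.004]
contact_force: [-0.4, -1.0, 0.3]
gripper_width: 1.0
grasp_force: 0.0
```

Emit:
jog_arm:
  deltas:
    - [-0.035,-0.03,0,0,0,-0.09,1]
    - [-0.035,-0.03,0,0,0,0,0.7]
    - [-0.035,-0.03,-0.02,0,0,0,0.5]
    - [-0.021,-0.011,-0.04,0,0,0,0.5]
    - [0,0,-0.045,0,0,0,0.5]
    - [0,0,-0.03,0,0,0,0.5]
    - [0,0,-0.02,0,0,0,0.5]
    - [0,0,0,0,0,0,0.5]

```text
t: 6.6
eef_pos: [0.4477, -0.0104, 0.0364]
tool_rot: [-0.002, 0.74, 0.673, -0.002]
contact_force: [0.1, -0.2, 0.6]
gripper_width: 0.498
grasp_force: 0.0
```

Run:
```python
from h import *
print(bot.get_obs()['eef_pos'])
c=cam('top');s=cam('scene')
save(s['img'][120:250,200:340],'a2.png',4)
H,S,V=cv2.split(cv2.cvtColor(c['img'],cv2.COLOR_RGB2HSV))
m=((V<185)&(S<60)).astype(np.uint8)*255; q=np.zeros_like(m); q[170:205,195:230]=m[170:205,195:230]
cs,_=cv2.findContours(q,cv2.RETR_EXTERNAL,cv2.CHAIN_APPROX_NONE); k=max(cs,key=cv2.contourArea)
P=np.array([ray(c,u,v,.092)[:2] for u,v in k[:,0]],np.float32); print(cv2.boundingRect(k),cv2.minEnclosingCircle(P))
```

```text
[ 0.44768571 -0.0104403   0.03636199]
(200, 174, 19, 20) ((0.6185522675514221, 0.15991485118865967), 0.030052894726395607)
```

View pics/a2.png

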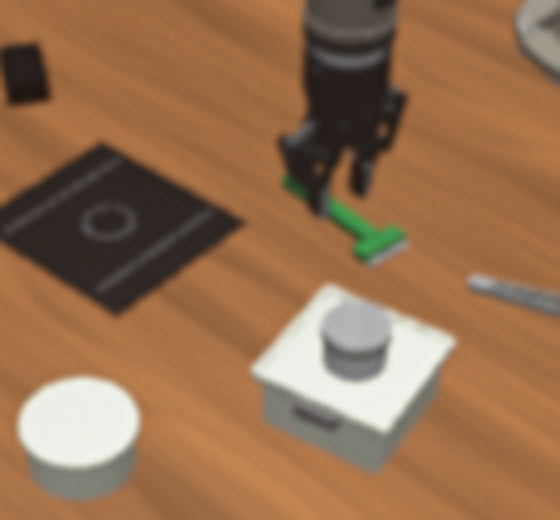

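The tin stands in the middle of the lid at crop (355,340), and the fingers straddle the scraper handle. I lower and grip.

Emit:
jog_arm:
  deltas:
    - [0.001,0,-0.012,0,0,0,0.5]
    - [0,0,0,0,0,0,0.4]
    - [0,0,0,0,0,0,0.1]
    - [0,0,0,0,0,0,0.1]
    - [0,0,0,0,0,0,0.1]
    - [0,0,0,0,0,0,0.1]
    - [0,0,0,0,0,0,0.1]
  newtons: 30

```text
t: 7.4
eef_pos: [0.4509, -0.0105, 0.0269]
tool_rot: [0.0, 0.74, 0.673, 0.0]
contact_force: [-1.4, -0.6, 5.8]
gripper_width: 0.203
grasp_force: 30.3
```

Emit:
jog_arm:
  deltas:
    - [0,0,0.03,0,0,0,0.1]
    - [0,0,0.035,0,0,-0.1,0.1]
    - [0.015,-0.01,0,0,0,-0.145,0.1]
    - [0.02,-0.012,0,0,0,-0.145,0.1]
    - [0.02,-0.012,0,0,0,-0.145,0.1]
    - [0.02,-0.012,0,0,0,-0.145,0.1]
    - [0.02,-0.012,0,0,0,-0.145,0.1]
    - [0.02,-0.012,0,0,0,-0.145,0.1]
    - [0.02,-0.012,0,0,0,-0.145,0.1]
    - [0.015,0,0,0,0,-0.145,0.1]

```text
t: 8.4
eef_pos: [0.6012, -0.095, 0.0912]
tool_rot: [0.001, 0.995, 0.103, -0.0]
contact_force: [0.0, -0.7, -0.7]
gripper_width: 0.197
grasp_force: 29.6
```

Emit:
jog_arm:
  deltas:
    - [0,0,0,0,0,-0.145,0.1]
    - [0,0,0,0,0,0,0.1]
    - [0,0,-0.03,0,0,0,0.1]
    - [0,0,-0.022,0,0,0,0.1]
    - [0,0,0,0,0,0,0.1]

```text
t: 8.9
eef_pos: [0.5974, -0.0921, 0.0365]
tool_rot: [-0.0, 0.999, 0.037, -0.003]
contact_force: [-0.3, 0.2, -0.1]
gripper_width: 0.2
grasp_force: 29.6
```

Emit:
jog_arm:
  deltas:
    - [0.002,-0.001,-0.005,0,0,0,0.1]
    - [0,0,-0.001,0,0,0,0.1]
    - [0,0,0,0,0,0,0.1]
    - [0,0,0,0,0,0,0.3]
    - [0,0,0,0,0,0,0.5]
    - [0,0,0,0,0,0,0.5]
    - [0,0,0,0,0,0,0.5]
    - [0,0,0.04,0,0,0,0.5]
    - [0,0,0.05,0,0,0,0.5]
    - [0,0.02,0.04,0,0,0,0.5]

```text
t: 9.9
eef_pos: [0.6026, -0.0768, 0.1657]
tool_rot: [0.001, 0.999, 0.033, 0.0]
contact_force: [1.5, 0.2, 0.7]
gripper_width: 0.5
grasp_force: 0.0
```

Emit:
jog_arm:
  deltas:
    - [-0.02,0.02,0,0,0,0.145,0.5]
    - [-0.02,0.02,0,0,0,0.145,0.5]
    - [-0.02,0.02,0,0,0,0.145,0.5]
    - [-0.02,0.02,0,0,0,0.145,0.5]
    - [-0.02,0.02,0,0,0,0.145,0.5]
    - [-0.02,0.025,0,0,0,0.145,0.5]
    - [-0.02,0.025,0,0,0,0.145,0.5]
    - [-0.02,0.025,0,0,0,0.145,0.5]
    - [-0.02,0.03,0,0,0,0.145,0.5]
    - [-0.015,0.03,0,0,0,0.145,0.5]

```text
t: 10.9
eef_pos: [0.4062, 0.1622, 0.1636]
tool_rot: [0.0, 0.723, 0.691, -0.0]
contact_force: [1.4, 0.1, 0.6]
gripper_width: 0.501
grasp_force: 0.0
```

Emit:
jog_arm:
  deltas:
    - [0,0.025,-0.02,0,0,0.145,0.5]
    - [0,0.015,-0.03,0,0,0.145,0.5]
    - [0,0,-0.03,0,0,0.145,0.5]
    - [0,0,-0.025,0,0,0.06,0.5]
    - [0,0,-0.02,0,0,0,0.5]
    - [0,0,0,0,0,0,0.5]

```text
t: 11.5
eef_pos: [0.406, 0.2007, 0.0365]
tool_rot: [-0.001, 0.533, 0.846, -0.002]
contact_force: [0.0, 0.4, 0.0]
gripper_width: 0.499
grasp_force: 0.0
```

Run:
```python
from h import *
c=cam('top');s=cam('scene')
print(bot.get_obs()['eef_pos'])
a=c['img'][150:280,160:350]; b=s['img'][120:250,190:380]
save(np.vstack([a,b]),'a3.png',2.3)
H,S,V=cv2.split(cv2.cvtColor(c['img'],cv2.COLOR_RGB2HSV))
m=((H>45)&(H<85)&(S>90)).astype(np.uint8)*255
cs,_=cv2.findContours(m[150:240,270:350],cv2.RETR_EXTERNAL,cv2.CHAIN_APPROX_NONE); k=max(cs,key=cv2.contourArea)
P=np.array([ray(c,u+270,v+150,.017)[:2] for u,v in k[:,0]],np.float32); print('scraper',cv2.minAreaRect(P))
```

```text
[0.40747875 0.20164308 0.03870286]
scraper ((0.6002900004386902, -0.08797673135995865), (0.053607456386089325, 0.13300737738609314), 88.85095977783203)
```

View pics/a3.png

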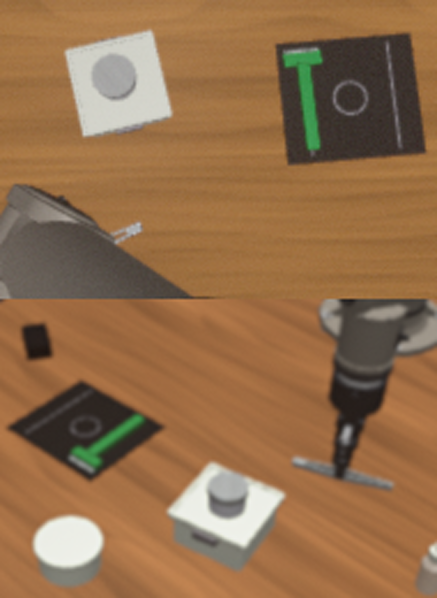

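The tin is on the bin and the scraper lies on its line, green at (310,100) in the top half. The fingers straddle the tweezer at (345,465) in the bottom half. I grip it.

Emit:
jog_arm:
  deltas:
    - [0,0,-0.012,0,0,0,0.5]
    - [0,0,-0.001,0,0,0,0.4]
    - [0,0,0,0,0,0,0.1]
    - [0,0,0,0,0,0,0.1]
    - [0,0,0,0,0,0,0.1]
    - [0,0,0,0,0,0,0.1]
    - [0,0,0,0,0,0,0.1]
  newtons: 30

```text
t: 12.3
eef_pos: [0.4077, 0.2016, 0.0257]
tool_rot: [0.0, 0.534, 0.846, 0.0]
contact_force: [-2.2, -0.6, 4.5]
gripper_width: 0.2
grasp_force: 29.8
```

Run:
```python
from h import *
c=cam('top')
H,S,V=cv2.split(cv2.cvtColor(c['img'],cv2.COLOR_RGB2HSV))
m=((H>45)&(H<85)&(S>90)); v,u=np.nonzero(m[150:240,270:350]); v+=150;u+=270
P=np.array([ray(c,a,b,.016)[:2] for a,b in zip(u,v)],np.float32)
h=P[P[:,0]<P[:,0].max()-.03]
l=cv2.fitLine(h,cv2.DIST_L2,0,.01,.01).ravel(); d=l[:2]*np.sign(l[0]);o=l[2:]+d*(((h-l[2:])@d).min()-.001+.07)
M=np.array([.604,-.153]);a=.07;Rm=np.array([[np.cos(a),np.sin(a)],[-np.sin(a),np.cos(a)]])
print('scraper yaw',np.arctan2(d[1],d[0]),'o',o,'in mat',Rm@(o-M))
```

```text
scraper yaw 0.082581155 o [ 0.601795   -0.09234269] in mat [0.00204296 0.06066298]
```

Emit:
jog_arm:
  deltas:
    - [0,0,0.03,0,0,0,0.1]
    - [0,0,0.04,0,0,-0.1,0.1]
    - [0.01,-0.03,0.04,0,0,-0.14,0.1]
    - [0.012,-0.032,0,0,0,-0.14,0.1]
    - [0.012,-0.032,0,0,0,-0.14,0.1]
    - [0.012,-0.032,0,0,0,-0.14,0.1]
    - [0.012,-0.032,0,0,0,-0.14,0.1]
    - [0.016,-0.032,0,0,0,-0.14,0.1]
    - [0.016,-0.032,0,0,0,-0.14,0.1]
    - [0.016,-0.032,0,0,0,-0.14,0.1]

```text
t: 13.35
eef_pos: [0.5136, -0.0533, 0.1345]
tool_rot: [-0.0, 0.923, 0.385, -0.0]
contact_force: [0.5, -0.6, -0.8]
gripper_width: 0.202
grasp_force: 29.6
```

Emit:
jog_arm:
  deltas:
    - [0.016,-0.032,0,0,0,-0.14,0.1]
    - [0.02,-0.032,0,0,0,-0.14,0.1]
    - [0.02,-0.032,0,0,0,-0.14,0.1]
    - [0.02,-0.032,0,0,0,-0.14,0.1]
    - [0.018,-0.032,0,0,0,-0.14,0.1]
    - [0,0,0,0,0,-0.02,0.1]
    - [0,0,-0.04,0,0,0,0.1]
    - [0,0,-0.04,0,0,0,0.1]
    - [0,0,-0.015,0,0,0,0.1]
    - [0,0,0,0,0,0,0.1]

```text
t: 14.35
eef_pos: [0.6052, -0.2108, 0.0371]
tool_rot: [-0.001, 0.999, 0.038, -0.003]
contact_force: [-0.1, -0.7, -1.4]
gripper_width: 0.197
grasp_force: 29.6
```

Emit:
jog_arm:
  deltas:
    - [0.002,-0.001,-0.006,0,0,0,0.1]
    - [0,0,-0.002,0,0,0,0.1]
    - [0,0,0,0,0,0,0.1]
    - [0,0,0,0,0,0,0.3]
    - [0,0,0,0,0,0,0.5]
    - [0,0,0,0,0,0,0.5]
    - [0,0,0,0,0,0,0.5]
    - [0,0,0.04,0,0,0,0.5]
    - [0,0,0.05,0,0,0,0.5]
    - [0,0,0.05,0,0,0,0.5]

```text
t: 15.35
eef_pos: [0.6087, -0.2128, 0.1728]
tool_rot: [-0.0, 0.999, 0.038, -0.001]
contact_force: [1.0, -0.5, 0.3]
gripper_width: 0.501
grasp_force: 0.0
```

Emit:
jog_arm:
  deltas:
    - [-0.02,0.03,0,0,0,0.12,0.8]
    - [-0.02,0.045,0,0,0,0.125,0.8]
    - [-0.02,0.045,0,0,0,0.125,0.8]
    - [-0.02,0.045,0,0,0,0.125,0.8]
    - [-0.02,0.045,0,0,0,0.125,0.8]
    - [-0.01,0.045,0,0,0,0.125,0.8]
    - [0,0.045,0,0,0,0.125,0.8]
    - [0,0.045,0,0,0,0.125,0.8]
    - [0,0.045,0,0,0,0.125,0.8]
    - [0,0.045,0,0,0,0.125,0.8]

```text
t: 16.35
eef_pos: [0.4991, 0.2237, 0.1719]
tool_rot: [0.0, 0.788, 0.615, 0.0]
contact_force: [1.1, -0.4, -0.1]
gripper_width: 0.798
grasp_force: 0.0
```

Emit:
jog_arm:
  deltas:
    - [0,0.045,0,0,0,0.125,0.8]
    - [0,0.045,0,0,0,0.125,0.8]
    - [0,0.045,0,0,0,0,0.8]
    - [0,0.02,0,0,0,0,0.8]
    - [0,0,0,0,0,0,0.8]
    - [0,0.024,-0.02,0,0,0,0.8]
    - [0,0,0,0,0,0,0.8]

```text
t: 17.05
eef_pos: [0.4978, 0.4017, 0.1496]
tool_rot: [-0.001, 0.706, 0.708, -0.001]
contact_force: [-1.2, 0.4, -0.1]
gripper_width: 0.799
grasp_force: 0.0
```

Run:
```python
from h import *
c=cam('top');s=cam('scene')
print(bot.get_obs()['eef_pos'])
a=c['img'][150:260,230:350]; b=s['img'][180:290,330:450]
save(np.hstack([a,b]),'a4.png',3.3)
H,S,V=cv2.split(cv2.cvtColor(c['img'],cv2.COLOR_RGB2HSV))
m=(V>85)&(S<60); x0,y0=322,160; v,u=np.nonzero(m[y0:225,x0:340]); 
P=np.array([ray(c,a+x0,b+y0,.01)[:2] for a,b in zip(u,v)],np.float32)
print('tweezer',cv2.minAreaRect(P))
```

```text
[0.49921133 0.39985225 0.15115945]
tweezer ((0.6122336387634277, -0.2128116637468338), (0.01984557695686817, 0.1539313644170761), 88.80349731445312)
```

View pics/a4.png

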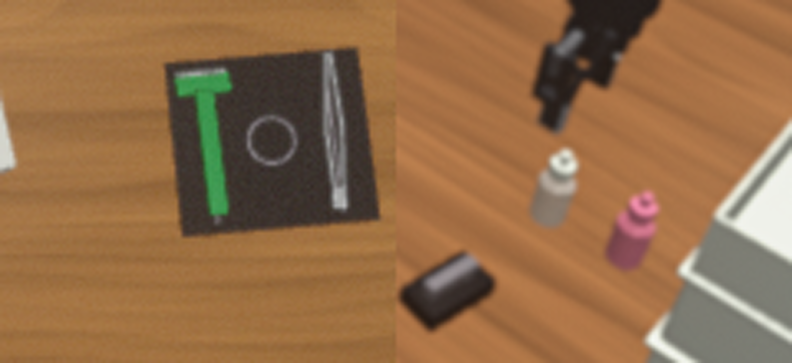

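The right half shows the open fingers just behind and above the pale bottle at (553,190), clear of the pink one at (633,230). The left half shows the tweezer on its line with its tips forward. One more triangulation for the bottle.

Run:
```python
from h import *
s=cam('scene'); im=s['img']
print('tip',ray(s,381.5,227,.082),'base',ray(s,377,245.2,0))
H,S,V=cv2.split(cv2.cvtColor(im,cv2.COLOR_RGB2HSV))
m=(S<70)&(V>90); x0,y0=365,222; v,u=np.nonzero(m[y0:252,x0:388]); print(u.min()+x0,u.max()+x0,v.min()+y0,v.max()+y0)
print('blob mid',ray(s,u.mean()+x0,v.mean()+y0,.035))
```

```text
tip [0.50101317 0.41062682 0.082     ] base [0.49657355 0.41364836 0.        ]
372 384 225 247
blob mid [0.49659764 0.40850584 0.035     ]
```

Emit:
jog_arm:
  deltas:
    - [0,0.004,-0.03,0,0,0,1]
    - [0,0,-0.03,0,0,0,1]
    - [0,0,-0.03,0,0,0,1]
    - [0,0,-0.018,0,0,0,1]
    - [0,0,0,0,0,0,1]
    - [0,0,0,0,0,0,0.7]

```text
t: 17.8
eef_pos: [0.5, 0.405, 0.0446]
tool_rot: [0.0, 0.707, 0.707, 0.0]
contact_force: [-1.1, 1.3, 0.9]
gripper_width: 0.86
grasp_force: 0.0
```

Emit:
jog_arm:
  deltas:
    - [0,0,0,0,0,0,0.5]
    - [0,0,0,0,0,0,0.45]
    - [0,0,0,0,0,0,0.4]
    - [0,0,0,0,0,0,0.3]
    - [0,0,0,0,0,0,0.25]
    - [0,0,0,0,0,0,0.25]
    - [0,0,0,0,0,0,0.25]
  newtons: 25

```text
t: 18.5
eef_pos: [0.4997, 0.4055, 0.0447]
tool_rot: [0.0, 0.707, 0.707, 0.001]
contact_force: [-0.5, -1.5, 6.4]
gripper_width: 0.364
grasp_force: 24.8
```

Emit:
jog_arm:
  deltas:
    - [0,0,0.02,0,0,0,0.25]
    - [0,0,0.03,0,0,0,0.25]
    - [0,-0.02,0.04,0,0,0,0.25]
    - [0,-0.035,0.02,0,0,0,0.25]
    - [0,-0.04,0,0,0,0,0.25]
    - [0,-0.04,0,0,0,0,0.25]
    - [0,-0.04,0,0,0,0,0.25]
    - [0,-0.04,0,0,0,0,0.25]
    - [0,-0.04,0,0,0,0,0.25]
    - [0,-0.04,0,0,0,0,0.25]

```text
t: 19.5
eef_pos: [0.499, 0.1085, 0.1538]
tool_rot: [0.0, 0.707, 0.707, 0.0]
contact_force: [0.8, 0.2, -0.4]
gripper_width: 0.362
grasp_force: 25.1
```

Emit:
jog_arm:
  deltas:
    - [0,-0.04,0,0,0,0,0.25]
    - [0.01,-0.04,0,0,0,0,0.25]
    - [0.02,-0.04,0,0,0,0,0.25]
    - [0.02,-0.04,0,0,0,0,0.25]
    - [0.02,-0.035,0,0,0,0,0.25]
    - [0.02,-0.035,0,0,0,0,0.25]
    - [0.014,-0.025,0,0,0,0,0.25]
    - [0,-0.008,0,0,0,0,0.25]
    - [0,0,0,0,0,0,0.25]
    - [0,0,0,0,0,0,0.25]

```text
t: 20.5
eef_pos: [0.6027, -0.1513, 0.1535]
tool_rot: [-0.001, 0.707, 0.708, 0.0]
contact_force: [-0.7, 1.2, 0.7]
gripper_width: 0.361
grasp_force: 25.1
```

Run:
```python
from h import *
s=cam('scene'); print(bot.get_obs()['eef_pos'])
save(s['img'][110:220,180:300],'a5.png',5)
p=bot.get_obs()['eef_pos'];K=np.array(s['K']);Rm=rot(s)
for z in(-.0445,0):
  q=Rm.T@(p+[0,0,z]-np.array(s['eye']));w=K@q/q[2];print('expected axis px, crop',(w[:2]-[180,110])*5)
```

```text
[ 0.6027869  -0.15090687  0.15363866]
expected axis px, crop [227.33705138 209.08384417]
expected axis px, crop [223.62383709 155.69546549]
```

View pics/a5.png

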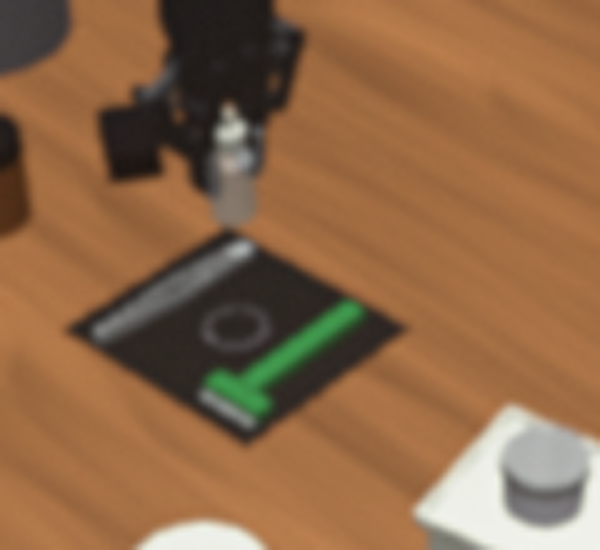

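The bottle hangs upright over the ring with its base at (233,213), about 4 mm left (+y) of the tool axis. I correct for that and lower it.

Emit:
jog_arm:
  deltas:
    - [0.001,-0.005,-0.03,0,0,0,0.25]
    - [0,0,-0.035,0,0,0,0.25]
    - [0,0,-0.025,0,0,0,0.25]
    - [0,0,-0.01,0,0,0,0.25]
    - [0,0,-0.004,0,0,0,0.25]
    - [0,0,0,0,0,0,0.25]
    - [0,0,0,0,0,0,0.25]

```text
t: 21.25
eef_pos: [0.6053, -0.1577, 0.0511]
tool_rot: [0.001, 0.707, 0.707, 0.001]
contact_force: [0.5, -0.4, 0.5]
gripper_width: 0.365
grasp_force: 25.1
```

Emit:
jog_arm:
  deltas:
    - [0,0.001,-0.003,0,0,0,0.25]
    - [0,0,0,0,0,0,0.25]
    - [0,0,0,0,0,0,0.25]
    - [0,0,0,0,0,0,0.45]
    - [0,0,0,0,0,0,0.6]
    - [0,0,0,0,0,0,0.8]
    - [0,0,0,0,0,0,0.9]
    - [0,0,0,0,0,0,0.9]

```text
t: 22.05
eef_pos: [0.6041, -0.1569, 0.0465]
tool_rot: [-0.0, 0.707, 0.707, -0.0]
contact_force: [-0.1, -1.4, -0.0]
gripper_width: 0.901
grasp_force: 0.0
```

Emit:
jog_arm:
  deltas:
    - [0,0,0.02,0,0,0,0.9]
    - [0,0,0.04,0,0,0,0.9]
    - [0,0,0.045,0,0,0,0.9]
    - [0,0,0.045,0,0,0,0.9]
    - [-0.03,0,0.03,0,0,0,0.9]
    - [-0.04,0.04,0,0,0,0,0.9]
    - [-0.04,0.04,0,0,0,0,0.9]
    - [-0.03,0.04,0,0,0,0,0.9]
    - [0,0.03,0,0,0,0,0.9]
    - [0,0,0,0,0,0,0.9]

```text
t: 23.05
eef_pos: [0.4728, -0.0118, 0.2273]
tool_rot: [0.0, 0.705, 0.709, 0.001]
contact_force: [-0.3, -0.2, 0.8]
gripper_width: 0.901
grasp_force: 0.0
```

Run:
```python
from h import *
c=cam('top');s=cam('scene')
a=c['img'][150:260,180:350]; b=s['img'][130:240,180:350]
save(np.vstack([a,b]),'a6.png',2.7)
H,S,V=cv2.split(cv2.cvtColor(c['img'],cv2.COLOR_RGB2HSV))
for n,p in(('mid .003',(.604,-.153,.003)),('mid .07',(.604,-.153,.07))):
  for nm,k in(('top',c),('scene',s)):
    q=rot(k).T@(np.array(p)-k['eye']);w=np.array(k['K'])@q/q[2]
    print(nm,n,((w[:2]-([180,150] if nm=='top' else [180,130]))*2.7+([0,0] if nm=='top' else [0,297])).round(1))
```

```text
top mid .003 [355.9 113.5]
scene mid .003 [125.5 419.2]
top mid .07 [366.3 102.3]
scene mid .07 [122.7 379.9]
```

View pics/a6.png

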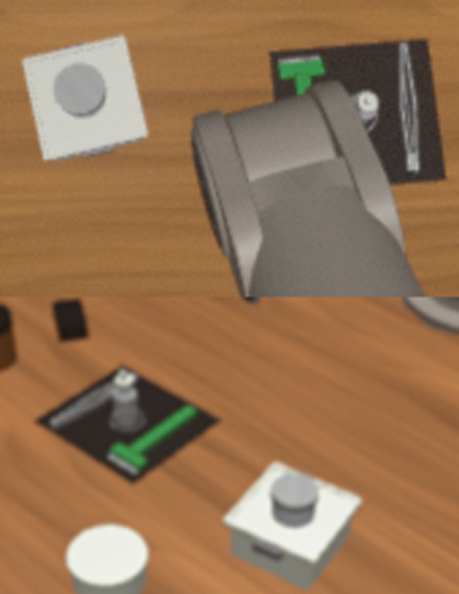

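In the top half the cap is at (367,101), against an expected (366,102). In the bottom half it is at (124,379), against (123,380). The bottle is therefore centred, and everything else is in place. I hand in.

```bash
python3 -c "
from station import bot
print(bot.hand_in())"
```

```text
the job is handed in; nothing more can be done
None
```

I handed the job in at about 23 s: in the last camera checks the bottle, scraper, tweezer and tin were all in their places, well inside the tolerances; the bystanders were not touched, and the hand-in returned no verdict.

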